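# Put the spirit level away in the accessory drawer

## Robot

A 6-joint arm with a two-finger parallel gripper is mounted at the origin on a cart in front of the work surface, level with it; the furniture and walls round the work are solid. World frame = base frame: x ahead of the robot, y to its left, z up, the work surface at z = 0. Lengths are in mm, angles in rad, forces in N, time in s.
With the tool pointing down it reaches from about 300 to 1000 mm from the base axis. Payload 5.1 kg.
Tool frame: the origin (TCP) lies midway between the tips of the shut fingers; the grasp point (between the pads) lies 19 mm behind it (bot.grasp_offset is the distance from the TCP to the grasp point, in mm); z points along the fingers, y is the line along which they close (so a half turn about z gives the same grasp; the last joint's range is limited). The gripper opens to 95 mm and grips with 3 to 60 N. Pads are 20 mm wide; open, the fingers measure 119 mm over their backs; the gripper's body (75 mm by 180 mm) begins 59 mm behind the grasp point.
Start: joints at [-1.406, 0.124, 1.65, -0, 1.367, -0.083], TCP at [159.394, -630.141, 214.656] pointing down, gripper open.
Joint ranges: [-2.61, 2.61], [-1.02, 2.33], [0.03, 2.71], [-1.35, 4.49], [0.32, 2.68], [-2.91, 2.91]. Speed limits (rad/s): [2.57, 2.57, 3.14, 3.14, 3.14, 3.14].

## Interface

Orientations are given as a unit quaternion [x, y, z, w].
In Python, from bench import bot gives the robot as it stands.
- The arm moves only by the tool send_rows, never from a script. Its argument "series" is a list that holds one entry, the list of rows, each a list of 5 numbers: the opening, from -1 (shut) to 1 (fully open), so that 0 is half open, then the shift along the tool's x, y, z in mm, then the turn about the tool's z in degrees. In form: [[[hand, tx, ty, tz, turn], ...]]. A call has 1 to 10 rows; each row is the pose to reach, as a shift and turn from the pose commanded when the call began, along the tool's axes at that moment; what a row does not reach only later rows make up. A row lasts 1/10 s, in which the tool goes at most 50 mm and 8.59 degrees, less where a joint would pass 70% of its speed; a pose out of reach is approached as far as the arm can. A call with a gripper value outside its range is refused whole. The fingers move at their own pace and stop on an object; "force" is the grip in N (left out, the last holds). Time passes only in rows, so rows that repeat a pose let the fingers close. It gives the time, the measured TCP pose, the force and the opening at its end, in the units of the state.
- bot.read_state(): the state, without advancing time (a new reading comes with each control period).
- bot.grab_frame(name): name is "scene" or "side" or "wrist"; returns a dict with "pixels" (480x640x3 uint8, red, green, blue), "fx", "fy", "cx", "cy" (pixels), "D" ([k1, k2, p1, p2, k3] as OpenCV has them; the pictures are not rectified), "rvec" (rotation vector, rad) and "tvec" (3), from world to camera coordinates, as OpenCV has them. Camera axes: x right, y down, z forward; pixel columns grow to the right and rows downward; lengths in mm; the calibration is good to about 2 mm. A picture is of the moment at which its call begins. There is no depth.
- bot.finish_job(): hands the job in, once; it reports no verdict.
The state is a dict: "t": time; "qpos": joint angles; "dq": joint speeds; "effort": joint torques, N m; "tool_pos": TCP position; "eef_rot": TCP orientation; "force": force on the tool from outside, world axes, zero at the start; "ft_torque": the same for the moment, N m; "width": opening from 0.0 (shut) to 1.0 (fully open).
Only numpy, scipy, OpenCV 4.12 (cv2) and the standard library are available. Lean on these libraries where they do the work, as an engineer would, in place of code of your own. Each camera call takes 0.05 s, during which the arm holds its last target. There are 200 camera calls.

## Task

The stage has been levelled: put the small spirit level away. Lay it flat, vial side up, inside the open drawer of the little white drawer unit, let go of it, then slide the drawer fully shut.

Things in the scene. Friction and masses are not known exactly. Their poses are not given: they have to be found in the camera images.
- spirit_level: Small spirit level: a whitish bar with a yellow-green vial on top, 18 mm wide (its x axis), 75 mm long (y), 20 mm high (bar 16 mm, vial above it), about 50 g. Origin: centre of its underside; z up. It lies flat on the worktop in one of several places among a black torch, a blue memory stick and a black sensor puck, its length within 30 degrees of the robot's forward direction.
- drawer_spot (a point): Point on the drawer's floor (16 mm over the worktop), midway between the side walls, 55 mm behind the front wall's inner face; moves with the drawer. x points into the unit (closing), y left, z up. Tray inside 148 mm deep, 154 mm wide, walls 36 mm above the floor, blue front panel 37 mm. The unit is a fixed white box 180 x 180 x 66 mm; 115 to 135 mm of the tray stand open before it.
- drawer_pull (a point): Centre of the front face of the drawer's aluminium pull: a bar 70 mm wide, 12 mm high, 16 mm proud of the blue front panel, 38 mm above the worktop. It moves with the drawer; axes as drawer_spot's: pushed along its x axis, the drawer closes.
- drawer (a joint): How far the drawer is open, in m: 0 fully shut (a firm stop), 0.135 fully open. It slides with about 1.5 N of friction, has no spring or latch, and stays where it is left.
Not all that is in view belongs to the job. What is meant by the spirit_level is not brown, red or turquoise, and is the smaller of those in its own colour.

How it is judged:
By the outcome, as a careful person would: the job done as asked, in the order asked, and still so for the second after the job is handed in, with the robot touching nothing.
It also fails if it takes over 48 s, if anything falls off the work surface, if the arm or the gripper's body presses on something with over 40 N, if the wrist force passes 120 N, or if a joint passes its speed limit or range.

## Working session

There is one attempt and no reset: what is moved stays moved. The work goes in short steps, Python scripts to look and compute and a tool call to move; the robot and the scene stay as the last step left them, time stands still between calls to the robot, and variables do not carry over. Pictures are saved under pics/ and viewed, on a budget of 10 in all, crops included, one or two more only if the job needs it, and the job is handed in when it is done.

Besides the shell and the picture viewer there is one more tool, called after ">>>" by a JSON object that holds its "api" and its "payload", one argument or row to a line. send_rows: Moves the arm, as the interface text tells. Its arguments: {"type":"object","properties":{"series":{"type":"array"},"force":{"type":"number"}},"required":["series"]}

```bash
mkdir -p pics
cat > h.py <<'E'
from bench import bot
import numpy as np, cv2
def cam(f):
    K=np.array([[f["fx"],0,f["cx"]],[0,f["fy"],f["cy"]],[0,0,1.]]);return K,np.array(f["D"],float),np.array(f["rvec"],float),np.array(f["tvec"],float)
def ray(f,px,z):
    K,D,r,t=cam(f);R=cv2.Rodrigues(r)[0]
    n=cv2.undistortPoints(np.array(px,float).reshape(-1,1,2),K,D).reshape(-1,2)
    d=np.c_[n,np.ones(len(n))]@R;c=-R.T@t
    return c+d*((z-c[2])/d[:,2])[:,None]
def proj(f,P):
    K,D,r,t=cam(f);return cv2.projectPoints(np.array(P,float).reshape(-1,1,3),r,t,K,D)[0].reshape(-1,2)
def save(f,n): cv2.imwrite("pics/"+n+".png",f["pixels"][:,:,::-1])
E
python3 - <<'E'
from h import *
import pickle
F={}
for n in ("scene","side","wrist"):
    f=bot.grab_frame(n);F[n]=f;save(f,n+"0")
    R=cv2.Rodrigues(np.array(f["rvec"],float))[0];print(n,-R.T@np.array(f["tvec"]),f["fx"])
pickle.dump(F,open("F.pkl","wb"))
print(bot.read_state())
E
```

```text
scene [138.83860345 302.10162509 764.80543214] 446.0893279022106
side [  -15.3670363  -1062.77623886   628.08186381] 596.6195385815319
wrist [ 233.23233758 -612.59692861  384.25837422] 339.12679990759153
{'t': 0.15, 'qpos': array([-1.40560270e+00,  1.24395730e-01,  1.65138629e+00, -2.83264633e-05,
        1.36749148e+00, -8.25894289e-02]), 'dq': array([-0.00061032, -0.00272954, -0.00506163,  0.00035904,  0.00010314,
        0.00011295]), 'effort': array([ 1.99226242e-04, -4.18192720e+01, -3.60472012e+01,  7.75148766e-02,
        4.69072151e-02, -1.11950712e-04]), 'tool_pos': array([ 159.30220374, -629.64946394,  213.62789309]), 'eef_rot': array([ 9.92334550e-01,  1.23577641e-01, -4.85586764e-05, -8.39133851e-04]), 'force': array([0.05132028, 0.05333451, 0.09436334]), 'ft_torque': array([ 0.01984003,  0.0032263 , -0.03426989]), 'width': 0.9979573322472226}
```

View pics/scene0.png

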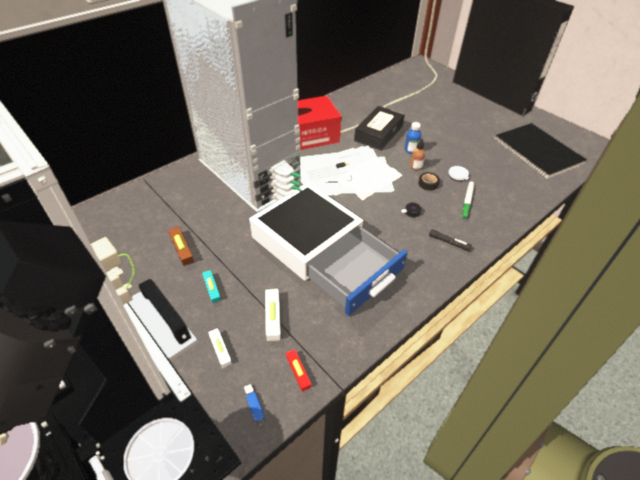

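View pics/side0.png

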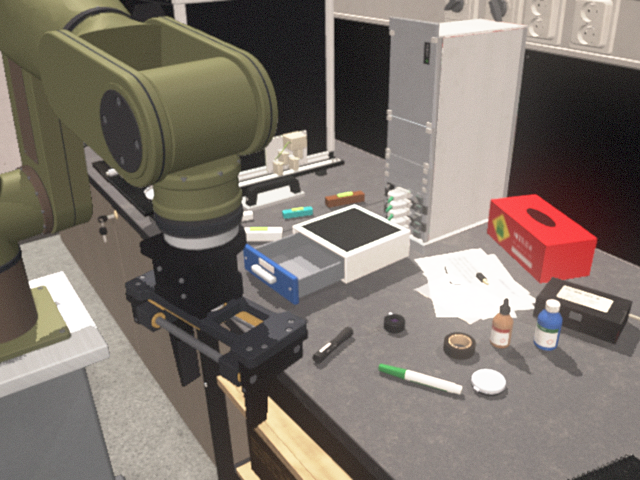

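The scene view shows five levels: brown (180,245), turquoise (211,286), red (298,370), large white (272,314) and small white (220,347). The target should be the small white one at (220,347), because it is whitish and the smaller of the two. The drawer front is at about (377,282). Next I'll measure and confirm this in one crop.

Run:
```python
from h import *
import pickle
f=pickle.load(open("F.pkl","rb"))["scene"];im=f["pixels"]
hsv=cv2.cvtColor(im,cv2.COLOR_RGB2HSV)
for nm,(x0,y0,x1,y1) in {"small":(200,322,240,372),"big":(258,284,290,346)}.items():
    s=hsv[y0:y1,x0:x1]
    m=(s[...,2]>140).astype(np.uint8)
    n,l,st,_=cv2.connectedComponentsWithStats(m);k=1+st[1:,4].argmax()
    c=cv2.findContours((l==k).astype(np.uint8),0,1)[0][0].reshape(-1,2)+[x0,y0]
    P=ray(f,c,14)[:,:2].astype(np.float32)
    r=cv2.minAreaRect(P);b=cv2.boxPoints(r);print(nm,st[k],r)
    e=max((b[1]-b[0],b[2]-b[1]),key=np.linalg.norm);print(" len dir deg",np.degrees(np.arctan2(e[1],e[0])))
    v=((s[...,0]>18)&(s[...,0]<45)&(s[...,1]>120)).astype(np.uint8)
    ys,xs=np.nonzero(v);print(" vial",ray(f,[[xs.mean()+x0,ys.mean()+y0]],19),len(xs))
# blue front
m=((hsv[...,0]>100)&(hsv[...,0]<125)&(hsv[...,1]>140)).astype(np.uint8);m[:, :330]=0;m[:230]=0
n,l,st,_=cv2.connectedComponentsWithStats(m);k=1+st[1:,4].argmax();print(st[k])
c=cv2.findContours((l==k).astype(np.uint8),0,1)[0][0];print(cv2.approxPolyDP(c,3,True).reshape(-1,2).tolist())
a=cv2.resize(im[300:400,180:300,::-1],None,fx=3.2,fy=3.2,interpolation=2)
b=cv2.resize(im[190:320,240:420,::-1],None,fx=2.2,fy=2.46,interpolation=2)
cv2.imwrite("pics/crop.png",np.hstack([a,b[:320,:396]]))
```

```text
small [  0   5  32  42 641] ((575.8739624023438, 170.03817749023438), (51.86402130126953, 89.4561538696289), 74.02581787109375)
 len dir deg -15.974193
 vial [[nan nan nan]] 0
big [   0    0   32   61 1195] ((567.5178833007812, 30.623252868652344), (64.72109985351562, 141.83340454101562), 54.0108757019043)
 len dir deg -35.989124
 vial [[562.99035677  34.48573466  19.        ]] 8
[346 251  60  64 391]
[[405, 251], [347, 297], [348, 314], [351, 300], [384, 269], [400, 261]]<stdin>:14: RuntimeWarning: Mean of empty slice.
  ret = ret.dtype.type(ret / rcount)
```

View pics/crop.png

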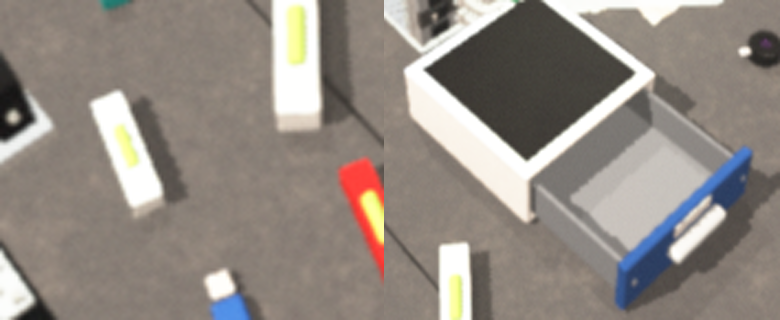

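The crop confirms it: the small white bar with a yellow-green vial is at about (220,347), and the large white one is the decoy. The unit's top corners are near (363,220), (305,255) and (250,218). The top edge of the blue front panel runs from (406,251) to (347,297).

Run:
```python
from h import *
import pickle
F=pickle.load(open("F.pkl","rb"));f=F["scene"];im=f["pixels"]
g=cv2.cvtColor(im,cv2.COLOR_RGB2GRAY)
x0,y0,x1,y1=202,325,240,372;s=cv2.resize(im[y0:y1,x0:x1],None,fx=4,fy=4,interpolation=2)
m=(s[...,0]>185).astype(np.uint8)
n,l,st,_=cv2.connectedComponentsWithStats(m);k=1+st[1:,4].argmax();m=cv2.morphologyEx((l==k).astype(np.uint8),cv2.MORPH_CLOSE,np.ones((15,15)))
c=cv2.findContours(m,0,1)[0];c=max(c,key=cv2.contourArea).reshape(-1,2)/4-.375+[x0,y0]
for z in (0,16):
    r=cv2.minAreaRect(ray(f,c,z)[:,:2].astype(np.float32));b=cv2.boxPoints(r);e=max((b[1]-b[0],b[2]-b[1]),key=np.linalg.norm)
    print(z,r,np.degrees(np.arctan2(e[1],e[0])))
h=cv2.cvtColor(s,cv2.COLOR_RGB2HSV);v=(h[...,1]>70)&(h[...,0]>20)&(h[...,0]<50);ys,xs=np.nonzero(v);print("vial",len(xs),ray(f,[[xs.mean()/4-.375+x0,ys.mean()/4-.375+y0]],18))
print("unit top z66",ray(f,[[363,220.5],[305.5,255],[250,218.5]],66).round(1))
for z in (47,53): print("front top",z,ray(f,[[405.5,251],[346.5,296.5]],z).round(1))
sd=F["side"]; hs=cv2.cvtColor(sd["pixels"],cv2.COLOR_RGB2HSV)
m=((hs[...,0]>100)&(hs[...,0]<125)&(hs[...,1]>140)).astype(np.uint8);m[:,:235]=0;m[:,320:]=0;m[:230]=0;m[310:]=0
n,l,st,_=cv2.connectedComponentsWithStats(m);k=1+st[1:,4].argmax();print(st[k])
c=cv2.findContours((l==k).astype(np.uint8),0,1)[0][0];q=cv2.approxPolyDP(c,3,True).reshape(-1,2);print(q.tolist())
cv2.imwrite("pics/side_crop.png",cv2.resize(sd["pixels"][190:310,230:420,::-1],None,fx=4,fy=4,interpolation=2))
```

```text
0 ((580.3717041015625, 153.65469360351562), (21.654184341430664, 85.24132537841797), 75.64583587646484) -14.35417
16 ((571.1347045898438, 156.76019287109375), (21.201173782348633, 83.4580307006836), 75.64583587646484) -14.354154
vial 604 [[572.53274705 155.47503192  18.        ]]
unit top z66 [[ 600.3 -246.6   66. ]
 [ 605.9  -83.6   66. ]
 [ 768.6  -59.1   66. ]]
front top 47 [[ 487.2 -264.9   47. ]
 [ 483.5  -85.7   47. ]]
front top 53 [[ 484.3 -260.2   53. ]
 [ 480.7  -82.5   53. ]]
[246 245  50  35 156]
[[246, 245], [295, 278]]
```

View pics/side_crop.png

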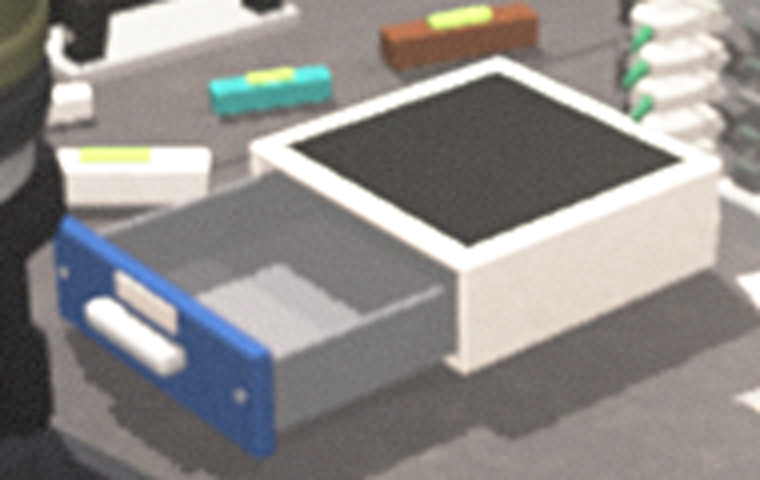

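The side crop gives the unit's top corners at full-image (292.5,227), (346.5,255.5), (409.5,230) and (354.5,204). The panel's top edge runs from (245.5,245) to (297.5,278).

Run:
```python
from h import *
import pickle
F=pickle.load(open("F.pkl","rb"));sd=F["side"];sc=F["scene"]
U=ray(sd,[[292.5,227],[346.5,255.5],[409.5,230],[354.5,204]],66);print(U.round(1), cv2.minAreaRect(U[:,:2].astype(np.float32)))
for z in (47,53): print(z,ray(sd,[[245.5,245],[297.5,278]],z).round(1))
def tri(a,b):
    Ps=[];ns=[]
    for f,p in((sc,a),(sd,b)):
        K,D,r,t=cam(f);R=cv2.Rodrigues(r)[0];Ps.append(np.c_[R,t]);ns.append(cv2.undistortPoints(np.array([[p]],float),K,D).reshape(2,1))
    X=cv2.triangulatePoints(Ps[0],Ps[1],ns[0],ns[1]);return (X[:3]/X[3]).ravel().round(1)
print("panel L",tri((346.5,296.5),(245.5,245)),"R",tri((405.5,251),(297.5,278)))
print("unit L",tri((305.5,255),(292.5,227)),"R",tri((363,220.5),(346.5,255.5)))
st=bot.read_state();p=st["tool_pos"]
from scipy.spatial.transform import Rotation as Ro
R=Ro.from_quat(st["eef_rot"]).as_matrix();print(R.round(3))
```

```text
[[ 588.9  -77.2   66. ]
 [ 604.8 -248.2   66. ]
 [ 779.5 -238.9   66. ]
 [ 770.2  -61.2   66. ]] ((687.3649291992188, -157.74966430664062), (182.00685119628906, 177.87786865234375), 5.041606426239014)
47 [[ 483.6  -57.    47. ]
 [ 497.9 -235.6   47. ]]
53 [[ 478.4  -67.3   53. ]
 [ 492.6 -244.1   53. ]]
panel L [475.1 -77.9  60. ] R [ 483.3 -255.8   60.2]
unit L [594.7 -77.9  70.1] R [ 603.  -248.4   65.2]
[[ 0.969  0.245 -0.   ]
 [ 0.245 -0.969  0.002]
 [ 0.    -0.002 -1.   ]]
```

>>> {"api": "send_rows", "payload": {
  "series": [
    [[1, 592, -662, 64, 28.6], [1, 592, -662, 64, 28.6], [1, 592, -662, 64, 28.6], [1, 592, -662, 64, 28.6], [1, 592, -662, 64, 28.6], [1, 592, -662, 64, 28.6], [1, 592, -662, 64, 28.6], [1, 592, -662, 64, 28.6], [1, 592, -662, 64, 28.6], [1, 592, -662, 64, 28.6]]
  ]
}}

```text
t: 1.15
tool_pos: [390.9, -186.3, 178.6]
eef_rot: [0.992, -0.126, 0.0, 0.0]
force: [0.2, 0.2, 0.0]
width: 1.002
```

```bash
cat >> h.py <<'E'
from scipy.spatial.transform import Rotation as Ro
def to(x,y,z,yaw):
    s=bot.read_state();R=Ro.from_quat(s["eef_rot"]).as_matrix();p=s["tool_pos"]
    yw=np.degrees(np.arctan2(R[1,0],R[0,0]))
    print("t",s["t"],"pos",p.round(1),"yaw",yw.round(2),"F",s["force"].round(1),"w",round(s["width"],3))
    print("shift",(R.T@(np.array([x,y,z])-p)).round(1),"turn",round(yw-yaw,2))
E
python3 -c "
from h import *
to(571,157,150,-14.35)"
```

```text
t 1.15 pos [ 390.9 -186.3  178.6] yaw -14.43 F [0.2 0.2 0. ] w 1.002
shift [  88.9 -377.3   28.6] turn -0.08
```

>>> {"api": "send_rows", "payload": {
  "series": [
    [[1, 89, -377, 29, 0], [1, 89, -377, 29, 0], [1, 89, -377, 29, 0], [1, 89, -377, 29, 0], [1, 89, -377, 29, 0], [1, 89, -377, 29, 0], [1, 89, -377, 29, 0], [1, 89, -377, 29, 0], [1, 89, -377, 29, 0], [1, 89, -377, 29, 0]]
  ]
}}

```text
t: 2.15
tool_pos: [570.1, 155.3, 148.9]
eef_rot: [0.992, -0.125, -0.001, 0.0]
force: [-0.7, 0.0, 0.0]
width: 0.999
```

Run:
```python
from h import *
import pickle
f=bot.grab_frame("wrist");save(f,"wrist1");pickle.dump(f,open("w1.pkl","wb"))
to(571,157,150,-14.35)
print(proj(f,[[571,157,18],[571,157,0]]))
```

```text
t 2.2 pos [570.  154.5 149.2] yaw -14.38 F [-0.3  0.8  0. ] w 0.999
shift [ 0.4 -2.7 -0.8] turn -0.03
[[314.09388523 225.3892463 ]
 [314.26423037 220.8292359 ]]
```

View pics/wrist1.png

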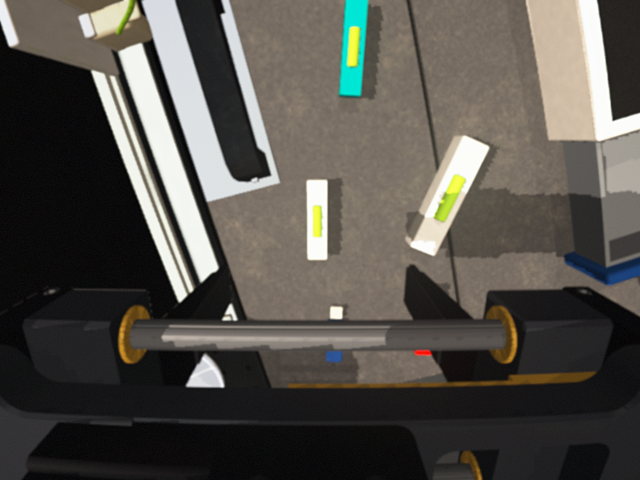

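The wrist view shows the level alone at (317,220), with its axis almost vertical in the image. The large white one is clear to the right.

Run:
```python
from h import *
import pickle
f=pickle.load(open("w1.pkl","rb"))
im=f["pixels"];x0,y0,x1,y1=295,165,345,275;s=im[y0:y1,x0:x1]
m=(s[...,0]>185).astype(np.uint8);n,l,st,_=cv2.connectedComponentsWithStats(m);k=1+st[1:,4].argmax()
m=cv2.morphologyEx((l==k).astype(np.uint8),cv2.MORPH_CLOSE,np.ones((5,5)))
c=max(cv2.findContours(m,0,1)[0],key=cv2.contourArea).reshape(-1,2)+[x0,y0]
r=cv2.minAreaRect(ray(f,c,16)[:,:2].astype(np.float32));b=cv2.boxPoints(r);e=max((b[1]-b[0],b[2]-b[1]),key=np.linalg.norm)
yaw=np.degrees(np.arctan2(e[1],e[0]));yaw-=180*round(yaw/180);print(r,yaw)
to(*r[0],3,yaw)
to(*r[0],50,yaw)
```

```text
((574.291748046875, 154.13006591796875), (18.012218475341797, 74.7267074584961), 76.08588409423828) -13.914117
t 2.2 pos [570.  154.5 149.2] yaw -14.38 F [-0.3  0.8  0. ] w 0.999
shift [  4.4  -0.9 146.2] turn -0.47
t 2.2 pos [570.  154.5 149.2] yaw -14.38 F [-0.3  0.8  0. ] w 0.999
shift [ 4.4 -0.8 99.2] turn -0.47
```

>>> {"api": "send_rows", "payload": {
  "series": [
    [[0, 4, -1, 45, -0.5], [0, 4, -1, 85, -0.5], [0, 4, -1, 105, -0.5], [0, 4, -1, 105, -0.5], [0, 4, -1, 105, -0.5]]
  ]
}}

```text
t: 2.7
tool_pos: [574.7, 153.7, 45.4]
eef_rot: [0.993, -0.122, 0.0, -0.0]
force: [0.1, 0.9, 1.3]
width: 0.636
```

```bash
python3 -c "
from h import *
to(574.3,154.1,2.5,-13.9)"
```

```text
t 2.7 pos [574.7 153.7  45.4] yaw -13.99 F [0.1 0.9 1.3] w 0.636
shift [-0.5 -0.3 42.9] turn -0.09
```

>>> {"api": "send_rows", "payload": {
  "series": [
    [[0, 0, 0, 25, 0], [0, 0, 0, 38, 0], [0, 0, 0, 42, 0], [0, 0, 0, 42, 0], [-1, 0, 0, 42, 0], [-1, 0, 0, 42, 0], [-1, 0, 0, 42, 0], [-1, 0, 0, 42, 0], [-1, 0, 0, 42, 0], [-1, 0, 0, 42, 0]]
  ],
  "force": 20
}}

```text
t: 3.7
tool_pos: [574.8, 154.8, 3.1]
eef_rot: [0.993, -0.121, 0.0, -0.0]
force: [-0.9, -0.5, 1.9]
width: 0.188
```

>>> {"api": "send_rows", "payload": {
  "series": [
    [[-1, 0, 0, 0, 0], [-1, 0, 0, 0, 0], [-1, 0, 0, -10, 0], [-1, 0, 0, -40, 0], [-1, 0, 0, -80, 0], [-1, 0, 0, -115, 0], [-1, 0, 0, -120, 0], [-1, 0, 0, -120, 0]]
  ]
}}

```text
t: 4.5
tool_pos: [575.5, 155.0, 124.5]
eef_rot: [0.993, -0.121, 0.002, -0.0]
force: [0.0, 0.5, -0.0]
width: 0.186
```

```bash
python3 -c "
from h import *
to(470,-170,150,4.5)"
```

```text
t 4.5 pos [575.5 155.  124.5] yaw -13.9 F [ 0.   0.5 -0. ] w 0.186
shift [-24.2 340.7 -26.1] turn -18.4
```

The grip is holding at 17.8 mm, which matches the 18 mm bar. Next I move over the drawer and look.

>>> {"api": "send_rows", "payload": {
  "series": [
    [[-1, -24, 341, -26, -18.4], [-1, -24, 341, -26, -18.4], [-1, -24, 341, -26, -18.4], [-1, -24, 341, -26, -18.4], [-1, -24, 341, -26, -18.4], [-1, -24, 341, -26, -18.4], [-1, -24, 341, -26, -18.4], [-1, -24, 341, -26, -18.4], [-1, -24, 341, -26, -18.4], [-1, -24, 341, -26, -18.4]]
  ]
}}

```text
t: 5.5
tool_pos: [468.7, -169.3, 147.0]
eef_rot: [0.999, 0.04, -0.001, -0.001]
force: [0.7, 0.4, -1.2]
width: 0.188
```

Run:
```python
from h import *
import pickle
f=bot.grab_frame("wrist");save(f,"wrist2");pickle.dump(f,open("w2.pkl","wb"))
to(530,-170,150,4.5)
```

```text
t 5.55 pos [ 469.  -169.1  147.3] yaw 4.59 F [-0.7  0.2 -0.5] w 0.188
shift [60.7  5.8 -2.8] turn 0.09
```

View pics/wrist2.png

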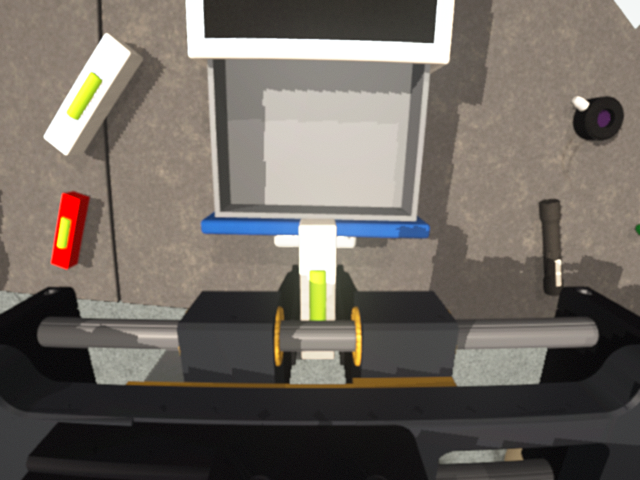

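The wrist view shows the level held vial up at (318,295). The inner top edge of the front wall runs from (217,216) to (417,219). The pull is at (275–355,241), and the unit's front top edge runs from (188,58) to (448,63).

Run:
```python
from h import *
import pickle
f=pickle.load(open("w2.pkl","rb"))
a=ray(f,[[217,216],[417,219]],52);u=ray(f,[[188,56],[448,63]],66);p=ray(f,[[275,242],[355,243]],40)
side=ray(f,[[215,60],[421,66]],52); bl=ray(f,[[202,226],[430,230]],53)
for n,v in dict(front=a,unit=u,pull=p,side=side,blue=bl).items():
    d=v[0]-v[1];print(n,v.round(1).tolist(),"mid",v.mean(0).round(1),"len",np.linalg.norm(d).round(1),"yaw",np.degrees(np.arctan2(-d[0],d[1])).round(2))
h=ray(f,[[318,222],[319,358]],16);print(h)
```

```text
front [[479.2, -88.3, 52.0], [489.7, -249.3, 52.0]] mid [ 484.5 -168.8   52. ] len 161.3 yaw 3.74
unit [[594.2, -71.0, 66.0], [603.9, -249.8, 66.0]] mid [ 599.1 -160.4   66. ] len 179.1 yaw 3.11
pull [[457.3, -134.8, 40.0], [462.0, -203.2, 40.0]] mid [ 459.6 -169.    40. ] len 68.6 yaw 3.89
side [[595.4, -85.7, 52.0], [603.2, -235.1, 52.0]] mid [ 599.3 -160.4   52. ] len 149.6 yaw 3.0
blue [[470.1, -76.3, 53.0], [481.7, -261.0, 53.0]] mid [ 475.9 -168.7   53. ] len 185.1 yaw 3.59
[[ 472.03431548 -170.52471732   16.        ]
 [ 327.37548403 -183.25901325   16.        ]]
```

```bash
python3 -c "
from h import *
to(539.3,-164.8,60,4.1)"
```

```text
t 5.55 pos [ 469.  -169.1  147.3] yaw 4.59 F [-0.7  0.2 -0.5] w 0.188
shift [70.6  1.5 87.2] turn 0.49
```

>>> {"api": "send_rows", "payload": {
  "series": [
    [[-1, 40, 1, 0, 0.5], [-1, 70.5, 1.5, 0, 0.5], [-1, 70.5, 1.5, 30, 0.5], [-1, 70.5, 1.5, 65, 0.5], [-1, 70.5, 1.5, 82, 0.5], [-1, 70.5, 1.5, 82, 0.5], [-1, 70.5, 1.5, 82, 0.5]]
  ]
}}

```text
t: 6.25
tool_pos: [540.1, -165.2, 66.6]
eef_rot: [0.999, 0.036, -0.0, -0.0]
force: [0.1, 0.3, 0.0]
width: 0.186
```

```bash
python3 -c "
from h import *
to(539.3,-164.8,19.5,4.1)"
```

```text
t 6.25 pos [ 540.1 -165.2   66.6] yaw 4.11 F [0.1 0.3 0. ] w 0.186
shift [-0.7 -0.5 47.1] turn 0.01
```

>>> {"api": "send_rows", "payload": {
  "series": [
    [[-1, -0.5, -0.5, 25, 0], [-1, -0.5, -0.5, 38, 0], [-1, -0.5, -0.5, 43, 0], [-1, -0.5, -0.5, 46, 0], [-1, -0.5, -0.5, 46, 0], [-1, -0.5, -0.5, 46, 0]]
  ]
}}

```text
t: 6.85
tool_pos: [539.9, -166.3, 21.6]
eef_rot: [0.999, 0.035, 0.001, 0.0]
force: [0.7, 0.2, -0.7]
width: 0.187
```

```bash
python3 -c "
from h import *
to(539.3,-164.8,19.5,4.1)"
```

```text
t 6.85 pos [ 539.9 -166.3   21.6] yaw 3.99 F [ 0.7  0.2 -0.7] w 0.187
shift [-0.5 -1.5  2.1] turn -0.11
```

>>> {"api": "send_rows", "payload": {
  "series": [
    [[-1, 0, 0, 1, 0], [-1, 0, 0, 2, 0], [-1, 0, 0, 2, 0], [-1, 0, 0, 2, 0]]
  ]
}}

```text
t: 7.25
tool_pos: [539.2, -166.0, 18.8]
eef_rot: [0.999, 0.035, 0.0, 0.0]
force: [-0.0, 0.5, -1.1]
width: 0.186
```

>>> {"api": "send_rows", "payload": {
  "series": [
    [[-1, 0, 0, 1, 0], [-1, 0, 0, 1, 0], [-1, 0, 0, 1, 0]]
  ]
}}

```text
t: 7.55
tool_pos: [539.8, -166.0, 18.6]
eef_rot: [0.999, 0.035, 0.0, 0.0]
force: [-1.7, 1.6, 5.7]
width: 0.186
```

Contact: 5.7 N upward. I release and rise.

>>> {"api": "send_rows", "payload": {
  "series": [
    [[-0.3, 0, 0, 0, 0], [-0.1, 0, 0, 0, 0], [-0.1, 0, 0, 0, 0], [-0.1, 0, 0, 0, 0], [-0.1, 0, 0, -10, 0], [-0.1, 0, 0, -45, 0], [-0.1, 0, 0, -90, 0], [-0.1, 0, 0, -130, 0], [-0.1, 0, 0, -130, 0]]
  ]
}}

```text
t: 8.45
tool_pos: [543.6, -167.7, 156.4]
eef_rot: [0.999, 0.035, 0.006, 0.003]
force: [0.8, 0.3, 1.0]
width: 0.452
```

>>> {"api": "send_rows", "payload": {
  "series": [
    [[-1, -50, 0, 0, 0], [-1, -100, 0, 0, 0], [-1, -120, 0, 0, 0], [-1, -120, 0, 0, 0], [-1, -120, 0, 0, 0]]
  ]
}}

```text
t: 8.95
tool_pos: [420.0, -174.5, 148.2]
eef_rot: [0.999, 0.035, 0.001, 0.0]
force: [0.4, -0.1, -0.3]
width: 0.085
```

Run:
```python
from h import *
import pickle
f=bot.grab_frame("wrist");save(f,"wrist3");pickle.dump(f,open("w3.pkl","wb"))
to(430,-171.5,22,4.1)
```

```text
t 9.0 pos [ 420.4 -174.5  148.3] yaw 4.0 F [ 0.3 -0.3  0.1] w 0.047
shift [  9.6  -2.4 126.3] turn -0.1
```

View pics/wrist3.png

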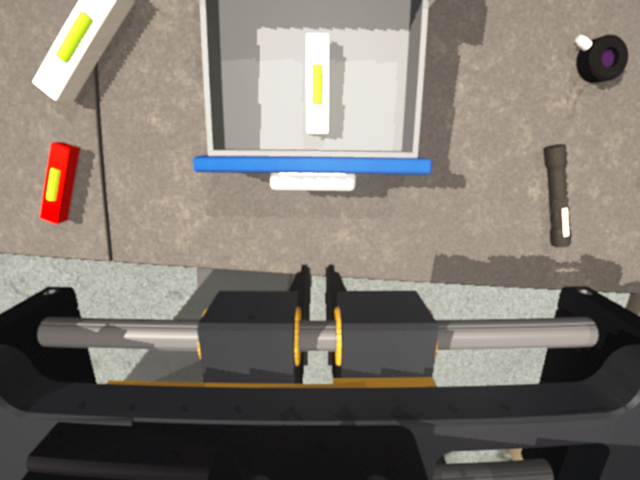

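The level lies flat in the drawer with its vial up, at (318,83). The pull is at (313,182). I lower the shut fingers in front of it.

>>> {"api": "send_rows", "payload": {
  "series": [
    [[-1, 5, -2.5, 45, 0], [-1, 5, -2.5, 90, 0], [-1, 5, -2.5, 115, 0], [-1, 5, -2.5, 123, 0], [-1, 5, -2.5, 123, 0], [-1, 5, -2.5, 123, 0]]
  ]
}}

```text
t: 9.6
tool_pos: [426.1, -172.1, 26.2]
eef_rot: [0.999, 0.035, 0.001, 0.001]
force: [0.4, -0.0, 0.2]
width: 0.003
```

>>> {"api": "send_rows", "payload": {
  "series": [
    [[-1, 10, 0, 0, 0], [-1, 20, 0, 0, 0], [-1, 30, 0, 0, 0], [-1, 40, 0, 0, 0], [-1, 50, 0, 0, 0], [-1, 60, 0, 0, 0], [-1, 70, 0, 0, 0], [-1, 80, 0, 0, 0], [-1, 80, 0, 0, 0], [-1, 80, 0, 0, 0]]
  ]
}}

```text
t: 10.6
tool_pos: [504.5, -165.6, 24.6]
eef_rot: [0.999, 0.035, 0.0, -0.0]
force: [1.3, 0.2, 0.1]
width: 0.004
```

Run:
```python
from h import *
f=bot.grab_frame("wrist");save(f,"wrist4")
to(560,-162.2,24,4.1)
```

```text
t 10.65 pos [ 504.1 -165.7   24.5] yaw 4.0 F [-0.1 -0.2  0.7] w 0.003
shift [56.   0.4  0.5] turn -0.1
```

>>> {"api": "send_rows", "payload": {
  "series": [
    [[-1, 10, 0, 0, 0], [-1, 20, 0, 0, 0], [-1, 30, 0, 0, 0], [-1, 38, 0, 0, 0], [-1, 42, 0, 0, 0], [-1, 45, 0, 0, 0], [-1, 45, 0, 0, 0]]
  ]
}}

```text
t: 11.35
tool_pos: [549.9, -162.8, 25.0]
eef_rot: [0.999, 0.035, 0.001, 0.0]
force: [0.5, -0.1, 0.0]
width: 0.005
```

Run:
```python
from h import *
f=bot.grab_frame("wrist");save(f,"wrist5")
to(560,-162.2,24,4.1)
```

```text
t 11.4 pos [ 549.8 -162.9   25.2] yaw 4.0 F [-1.3 -1.2 -0.4] w 0.007
shift [10.2  0.   1.2] turn -0.1
```

View pics/wrist5.png

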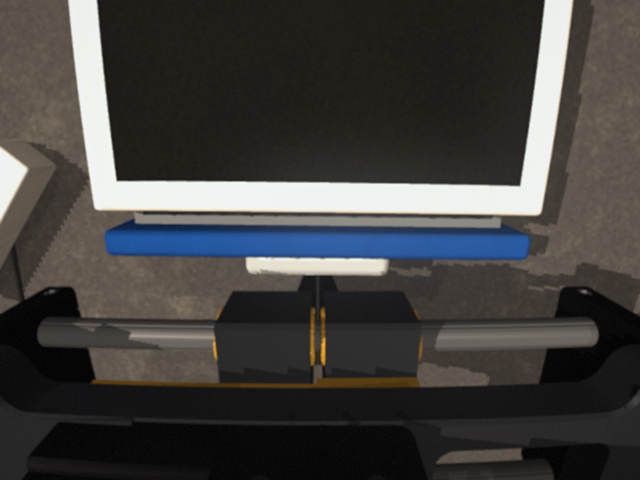

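The drawer is nearly shut: a strip of tray still shows between the unit's edge (row 212) and the blue panel (row 224). I push on in small steps and watch the force.

>>> {"api": "send_rows", "payload": {
  "series": [
    [[-1, 4, 0, 0, 0], [-1, 8, 0, 0, 0], [-1, 8, 0, 0, 0]]
  ]
}}

```text
t: 11.7
tool_pos: [557.9, -162.3, 25.1]
eef_rot: [0.999, 0.035, 0.001, 0.0]
force: [-0.1, -0.5, 0.2]
width: 0.003
```

>>> {"api": "send_rows", "payload": {
  "series": [
    [[-1, 3, 0, 0, 0], [-1, 3, 0, 0, 0]]
  ]
}}

```text
t: 11.9
tool_pos: [558.5, -162.1, 24.8]
eef_rot: [0.999, 0.035, -0.002, -0.0]
force: [-7.4, -0.6, 6.6]
width: 0.007
```

>>> {"api": "send_rows", "payload": {
  "series": [
    [[-1, 2, 0, 0, 0], [-1, 2, 0, 0, 0]]
  ]
}}

```text
t: 12.1
tool_pos: [558.5, -162.2, 24.8]
eef_rot: [0.999, 0.035, -0.005, -0.0]
force: [-15.3, -1.2, 11.6]
width: 0.007
```

Run:
```python
from h import *
a=bot.grab_frame("wrist")["pixels"];b=bot.grab_frame("side")["pixels"]
a=a[180:420,120:560];b=cv2.resize(b[170:310,220:440],(377,240),interpolation=2)
cv2.imwrite("pics/shut.png",cv2.cvtColor(np.hstack([a[:,:420],b]),4))
```

```text
(no output)
```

View pics/shut.png

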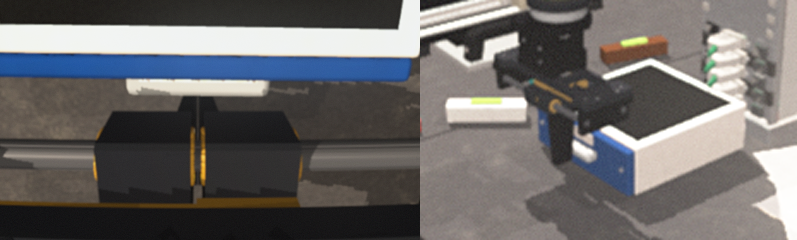

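Both views show the panel flush against the unit. I back straight off and rise.

>>> {"api": "send_rows", "payload": {
  "series": [
    [[-1, -10, 0, 0, 0], [-1, -40, 0, 0, 0], [-1, -80, 0, 0, 0], [-1, -100, 0, -30, 0], [-1, -100, 0, -75, 0], [-1, -100, 0, -120, 0], [-1, -100, 0, -150, 0], [-1, -100, 0, -150, 0], [-1, -100, 0, -150, 0]]
  ]
}}

```text
t: 13.1
tool_pos: [462.8, -169.0, 175.5]
eef_rot: [0.999, 0.035, 0.001, 0.0]
force: [-0.2, -0.2, -0.7]
width: 0.003
```

Run:
```python
from h import *
to(450,-170,170,4)
f=bot.grab_frame("wrist");a=f["pixels"];b=bot.grab_frame("side")["pixels"]
cv2.imwrite("pics/end.png",cv2.cvtColor(np.hstack([cv2.resize(a,(400,300)),cv2.resize(b[150:330,210:450],(400,300),interpolation=2)]),4))
```

```text
t 13.1 pos [ 462.8 -169.   175.5] yaw 4.0 F [-0.2 -0.2 -0.7] w 0.003
shift [-12.8   0.1   5.5] turn -0.0
```

View pics/end.png

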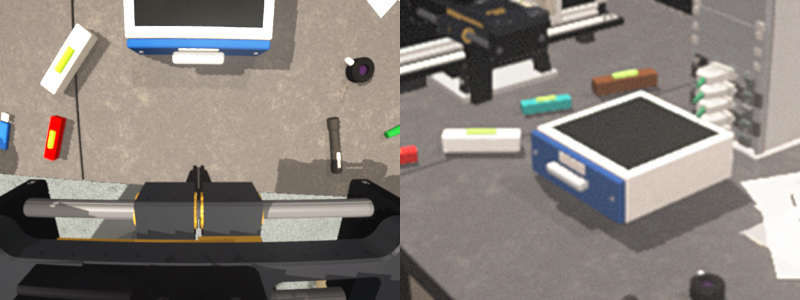

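The drawer is flush, nothing else has moved, and the arm is clear.

```bash
python3 -c "
from bench import bot
print(bot.finish_job())"
```

```text
the job is handed in; nothing more can be done
None
```

The small white spirit level is in the drawer, lying flat with its vial up, and the drawer is fully shut. I handed the job in at about 13 s of the 48 s allowed.

- **Placing:** I picked the small white level rather than the larger white one. It measured 18.0 × 74.7 mm in the wrist view and 17.8 mm in the grip. It met the drawer floor at 5.7 N before I let go, and the next wrist picture showed it flat, vial up and clear of the drawer walls.
- **Closing:** I pushed the drawer's pull with the shut fingers until it hit a firm stop, at 15 N along the push with about 12 N upward.
- **Last checks:** The wrist and side pictures show the blue front flush against the unit. The arm is clear, with wrist force near zero, and the other objects in view look undisturbed.
- **Disagreement:** The first two camera views put the drawer front up to 15 mm apart, so I relied on the closer wrist view to place the level. I did not look inside the drawer once it was shut.

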